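Close and clip down the dish canister

TASK

Close the round canister: set its lid into the mouth so that it sits flat on the rim, then fold the three clips on its rim down over the lid one after another, pressing each fully home against its stop. Be gentle with the canister and its clips, never pushing on them with more than 25 N, and leave the vial, the tape and the bottle where they stand.

Things in the scene. Friction and masses are not known exactly. Their poses are not given: they have to be found in the camera images.
- canister: aluminium drum, outer diameter 120 mm, 70 mm high, wall 4 mm, mouth 112 mm wide, rubber foot ring 128 mm wide, a covered dish inside on the floor; fixed to the worktop. Origin: centre of its underside, z up. Three steel clips stand round its rim, 120 degrees apart, on straps bolted to the wall
- mouth (a point): centre of the canister's mouth, level with the rim, 70 mm above the worktop. With the lid on, the lid's plug hangs in the mouth (3 mm play all round) and its disc rests on the rim; the knob's centre is then 102 mm and the disc's top 78 mm above the worktop
- lid: the loose lid, 0.14 to 0.25 kg, lying on the worktop on its plug. From below: grey plug 106 mm wide, 8 mm deep, lower edge bevelled; aluminium disc 120 mm wide, 8 mm thick; black round knob 26 mm wide, 38 mm high. Origin: centre of its underside, z up
- lid_knob (a point): centre of the lid's knob for gripping: on the lid's axis, 40 mm above the lid's underside, 24 mm above the disc's top and 14 mm below the knob's top; z along the lid's axis, up
- clip_a_pivot (a point): nominal middle of clip a's pivot pin, 77 mm out from the canister's axis, 89 mm above the worktop. The clip is a flap 26 mm wide and 4 mm thick, its free end (a 6 mm round bar) 40.5 mm from the pin. Folded down it lies level and points at the axis, with the free end 36.5 mm from the axis; its level top is then 2 to 3 mm above the pin's middle
- clip_b_pivot (a point): the same for clip b, 120 degrees on from a, anticlockwise seen from above. Note for all clips: the straps were bolted on through slotted holes, so each real clip with its pin and stop sits up to 5 mm higher or lower than its nominal point; each clip differs, and this is not reported
- clip_c_pivot (a point): the same for clip c, 240 degrees on from a, anticlockwise seen from above. Under each flap, 26 mm from its pin and reaching 16.5 mm below it, is a sprung rubber foot that comes down on the lid near the end of the fold (up to 2 N)
- clip_a (a joint): angle of clip a about its level pin: 0 folded fully down to its stop over the lid, 1.57 upright, 1.95 to 2.15 (leaning outwards) at the start, limit 2.25. The hinge is a stiff friction hinge: the clip stays wherever it is left, and it resists all the way with about 0.11 N m, that is some 3 N at the free end and 6 N when pushed 20 mm from the pin (more when pushed fast)
- clip_b (a joint): the same for clip b. A clip counts as home when its free end is within about 2 mm of its own stop. The stop is hard: on reaching it the force climbs by some 10 to 20 N for each mm pushed on
- clip_c (a joint): the same for clip c
- vial: screw-cap vial, 23 mm wide, 48 mm high, standing beyond the canister; bystander. Origin at its underside
- tape: roll of tape lying flat, 69 mm wide, 18 mm high, to the left and nearer than the canister; bystander. Origin at its underside
- bottle: white bottle with screw cap, 62 mm wide, 120 mm high, to the right, beyond the lid; bystander. Origin at its underside
Not all that is in view belongs to the job. Of the things that look like the canister, the larger one is meant.

How it is judged (in metres and radians):
On the way, in this order (a step that is already met when the one before it is completed fails the run):
1. the lid sits flat on the rim, let go, with all clips still open (horizontal distance between lid_knob and mouth below 0.006 m and z of lid_knob in the frame of canister between 0.0995 and 0.1045 m and angle between lid_knob's own z axis and vertical below 0.05 rad and contact force between the fingers and lid below 0.1 N and value of joint each of clip_a, clip_b, clip_c above 0.5 rad), for 0.2 s.
2. the lid still sits flat and all three clips are pressed home (horizontal distance between lid_knob and mouth below 0.006 m and z of lid_knob in the frame of canister between 0.0995 and 0.1045 m and angle between lid_knob's own z axis and vertical below 0.05 rad and value of joint each of clip_a, clip_b, clip_c below 0.05 rad), for 0.2 s.
At the end, for the whole second after the job is handed in: the lid sits flat on the canister's rim (knob's centre within 6 mm of the axis, 99.5 to 104.5 mm above the canister's underside, tilt under 0.05 rad), all three clips are home at their stops (angle under 0.05 rad), and vial, tape and bottle are within 20 mm of where they stood (all of step 2 and distance of each of vial, tape, bottle from where it was at the start of the episode below 0.02 m); the robot touches nothing.
It fails at once if the canister or one of its clips is pushed with more than 25 N (contact force between any of the fingers, the arm and canister above 25 N).
It fails at once if the vial, the tape or the bottle is moved by more than 20 mm (not (distance of each of vial, tape, bottle from where it was at the start of the episode below 0.02 m)).
It also fails if it takes over 72 s, if anything falls off the work surface, if the arm or the gripper's body presses on something with over 40 N, if the wrist force passes 120 N, or if a joint passes its speed limit or range.

ROBOT

A 6-joint arm with a two-finger parallel gripper is mounted at the origin on a cart in front of the work surface, level with it; the furniture and walls round the work are solid. World frame = base frame: x ahead of the robot, y to its left, z up, the work surface at z = 0. Lengths are in mm, angles in rad, forces in N, time in s.
With the tool pointing down it reaches from about 275 to 1000 mm from the base axis. Payload 8.4 kg.
Tool frame: the origin (TCP) lies on the centre line of the jaws, within the pads' length; the fingertips stand 25 mm ahead of it and the grasp point (between the pads) lies 6 mm ahead of it; z points along the fingers, x is the direction in which the jaws open and shut, and the axes are right-handed (so a half turn about z gives the same grasp; the last joint's range is limited). The gripper opens to 85 mm and grips with 20 to 120 N. Pads are 22 mm wide; open, the fingers measure 114 mm over their backs; the gripper's body (76 mm by 85 mm) begins 54 mm behind the grasp point. The pads swing forward as they close: fully open they stand 13 mm farther back than shut.
Start: joints at [1.246, 0.353, 1.633, -0, 1.155, -0.002], TCP at [198.263, 592.722, 256.281] pointing down, gripper open.
Joint ranges: [-2.63, 2.63], [-0.92, 2.1], [0.06, 2.66], [-1.3, 4.44], [0, 2.69], [-3.02, 3.02]. Speed limits (rad/s): [2.22, 2.22, 2.79, 3.14, 3.14, 3.14].

INTERFACE

Orientations are given as [roll, pitch, yaw] about the fixed x, y, z axes, in that order (R = Rz(yaw) Ry(pitch) Rx(roll)).
In Python, from rig import r gives the robot as it stands. The module is installed in compiled form; this text tells all that it offers.
- The arm moves only by the tool jog_arm, never from a script. Its argument "deltas" is a list of rows, each an object with "gripper": the gripper command: -1 is fully open, 1 is shut, values between are in proportion; "translation": the shift along the world's x, y, z in units of 10 cm (1.0 is 10 cm), a list of three; "dr": the turn, a rotation vector about the world's x, y, z in units of pi/2 rad (1.0 is pi/2 rad), a list of three. In form: [{"gripper": gripper, "translation": [x, y, z], "dr": [wx, wy, wz]}, ...]. A call has 1 to 12 rows; each row shifts and turns the commanded pose from where the row before left it; what a row does not reach is not made up. A row lasts 1/12 s, in which the tool goes at most 41.7 mm and 7.16 degrees, less where a joint would pass 70% of its speed; a pose out of reach is approached as far as the arm can. A call with a number of a shift or a turn outside -1 to 1 is refused whole. A call with a gripper value outside its range is refused whole. The fingers move at their own pace and stop on an object; "squeeze" is the grip in N (left out, the last holds). Time passes only in rows, so rows that do not move let the fingers close. It gives the time, the measured TCP pose, the force and the opening at its end, in the units of the state.
- r.sense(): the state, without advancing time (a new reading comes with each control period).
- r.grab_frame(name): name is "side" or "top"; returns the picture (400x640x3 uint8, blue, green, red); there is no depth.
- r.calibration(name): a dict with "mtx" (3x3 intrinsics, pixels), "k1" (the pictures are not rectified: a ray, as slopes to the right and down, at radius r is drawn at 1 + k1 r^2 times it, then the intrinsics apply), "world_from_camera" (4x4, takes a point from camera to world coordinates). Camera axes: x right, y down, z forward; pixel columns grow to the right and rows downward; lengths in mm; the calibration is good to about 2 mm. A picture is of the moment at which its call begins. calibration takes no time and is no camera call.
- r.sign_off(): hands the job in, once; it reports no verdict.
The state is a dict: "clock": time; "qpos": joint angles; "qvel": joint speeds; "joint_efforts": joint torques, N m; "eef_pos": TCP position; "tcp_rot": TCP orientation; "contact_force": force on the tool from outside, world axes, zero at the start; "wrist_torque": the same for the moment, N m; "opening": opening from 0.0 (shut) to 1.0 (fully open).
Only numpy, scipy, OpenCV 4.12 (cv2) and the standard library are available. Lean on these libraries where they do the work, as an engineer would, in place of code of your own. Each camera call takes 0.05 s, during which the arm holds its last target. There are 200 camera calls.

## Working session

There is one attempt and no reset: what is moved stays moved. The work goes in short steps, Python scripts to look and compute and a tool call to move; the robot and the scene stay as the last step left them, time stands still between calls to the robot, and variables do not carry over. Pictures are saved under pics/ and viewed, about 8 in all and at most 12, crops included, and the job is handed in when it is done.

Besides the shell and the picture viewer there is one more tool, called after "Request:" as name(argument=value, ...) on one line, values as JSON. jog_arm: Moves the arm, as the interface text tells. Shifts and turns lie within -1 to 1; 1 stands for 10 cm of shift or pi/2 rad of turn. Its arguments: {"type":"object","properties":{"deltas":{"type":"array"},"squeeze":{"type":"number"}},"required":["deltas"]}

```bash
mkdir -p pics; cat > h.py <<'E'
import numpy as np, cv2
from rig import r
def cal(n):
    c=r.calibration(n); return np.array(c["mtx"]),float(c["k1"]),np.array(c["world_from_camera"])
def proj(n,P):
    K,k,T=cal(n); P=np.atleast_2d(P).astype(float)
    p=(P-T[:3,3])@T[:3,:3]; s=p[:,:2]/p[:,2:]; q=(s**2).sum(1,keepdims=True)
    s=s*(1+k*q); return s*[K[0,0],K[1,1]]+[K[0,2],K[1,2]]
def ray(n,uv):
    K,k,T=cal(n); d=(np.array(uv,float)-[K[0,2],K[1,2]])/[K[0,0],K[1,1]]; s=d.copy()
    for _ in range(20): s=d/(1+k*(s**2).sum())
    return T[:3,3],T[:3,:3]@np.r_[s,1]
def atz(n,uv,z):
    o,d=ray(n,uv); return o+d*(z-o[2])/d[2]
def tri(a,ua,b,ub):
    o1,d1=ray(a,ua);o2,d2=ray(b,ub)
    s=np.linalg.lstsq(np.c_[d1,-d2],o2-o1,rcond=None)[0]
    p,q=o1+d1*s[0],o2+d2*s[1]; return (p+q)/2,np.linalg.norm(p-q)
E
python3 - <<'E'
from h import *
for n in("side","top"):
    im=r.grab_frame(n); cv2.imwrite(f"pics/{n}0.png",im)
    K,k,T=cal(n); print(n,K.tolist(),k,T.round(3).tolist())
print(r.sense())
E
```

```text
side [[460.99126099841345, 0.0, 323.8538087550135], [0.0, 460.99126099841345, 194.0131994795785], [0.0, 0.0, 1.0]] 0.013028051206022866 [[-0.064, 0.809, -0.585, 1182.399], [0.998, 0.056, -0.031, 178.962], [0.007, -0.586, -0.811, 1088.385], [0.0, 0.0, 0.0, 1.0]]
top [[511.080896417316, 0.0, 319.74488492031867], [0.0, 511.080896417316, 196.61701025829393], [0.0, 0.0, 1.0]] -0.07142429425571155 [[-0.002, -0.992, 0.128, 241.58], [-1.0, -0.0, -0.018, 146.086], [0.018, -0.128, -0.992, 1588.349], [0.0, 0.0, 0.0, 1.0]]
{'clock': 0.1, 'qpos': array([ 1.24562714e+00,  3.53577850e-01,  1.63404882e+00, -4.59882059e-05,
        1.15516731e+00, -2.38015653e-03]), 'qvel': array([-7.20076843e-04, -1.07579233e-03, -1.07638528e-03, -2.97445453e-04,
       -9.55820066e-04, -7.23779526e-05]), 'joint_efforts': array([-8.02318391e-04, -6.06352973e+01, -3.42819536e+01, -1.37286243e-04,
        3.89503897e-03,  1.72047805e-05]), 'eef_pos': array([198.13761223, 592.36143155, 255.64205346]), 'tcp_rot': array([3.14155346e+00, 1.20142516e-03, 1.24802587e+00]), 'contact_force': array([-0.02550887, -0.18548454,  0.09837772]), 'wrist_torque': array([-0.04671493,  0.00811419,  0.00458322]), 'opening': 1.0025340623294394}
```

View pics/top0.png

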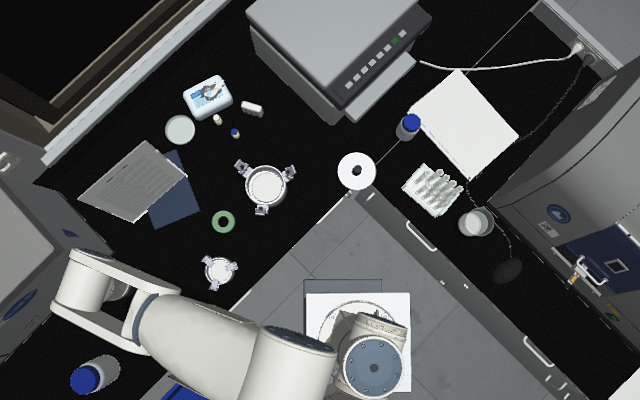

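View pics/side0.png

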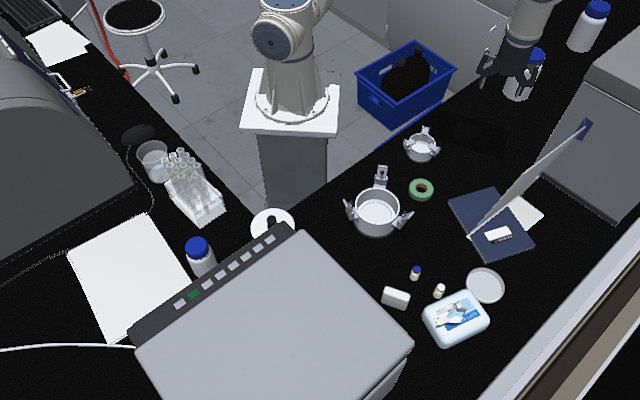

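The top view shows the canister at about (266,185), the lid at (357,171), the tape at (223,222), the bottle at (408,127) and the vials near (235,133). The smaller decoy canister is at (219,270). The side view agrees, with the canister at (377,212) and the lid at (272,224), partly hidden behind the printer.

```bash
python3 - <<'E'
from h import *
t=cv2.imread("pics/top0.png"); s=cv2.imread("pics/side0.png")
c=lambda im,x,y,w,h,f: cv2.resize(im[y:y+h,x:x+w],None,fx=f,fy=f,interpolation=cv2.INTER_CUBIC)
A=c(t,226,150,80,75,5); B=c(s,337,160,80,75,5); C=c(t,330,145,53,50,7.5)[:375,:400]; D=c(s,240,190,80,75,5)
D=cv2.resize(D,(400,375));C=cv2.resize(C,(400,375))
m=np.vstack([np.hstack([A,B]),np.hstack([C,D])]); cv2.imwrite("pics/m1.png",cv2.resize(m,(800,750))[:600])
for n,uv,z in(("top",(266,185),70),("side",(377,212),70),("top",(357,171),16),("top",(235,133),48),("top",(408,127),100),("top",(223,222),18)): print(n,uv,atz(n,uv,z).round(1))
E
```

```text
top (266, 185) [473.  279.2  70. ]
side (377, 212) [496.8 284.1  70. ]
top (357, 171) [5.257e+02 2.000e-01 1.600e+01]
top (235, 133) [638.8 379.   48. ]
top (408, 127) [ 645.3 -147.6  100. ]
top (223, 222) [365.8 414.9  18. ]
```

View pics/m1.png

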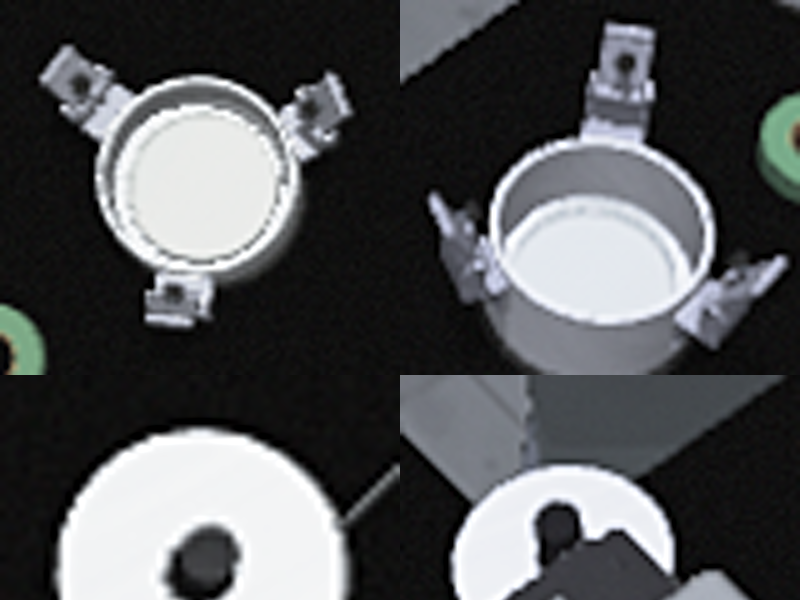

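The montage shows the canister rim clearly in both views, with its three clips leaning outwards at about 55°, 175° and 295° in the world frame. The lid's knob is visible in both views. Next I'll fit the circles properly.

```bash
cat >> h.py <<'E'
from scipy.optimize import minimize
def circ(c,R,z,n=180):
    a=np.linspace(0,2*np.pi,n,endpoint=False); return np.c_[c[0]+R*np.cos(a),c[1]+R*np.sin(a),np.full(n,z)]
def samp(n,im,P):
    q=proj(n,P).astype(np.float32); return cv2.remap(im,q[:,0],q[:,1],cv2.INTER_LINEAR)[:,0] if 0 else cv2.remap(im,q[:,:1].copy(),q[:,1:].copy(),cv2.INTER_LINEAR)[:,0]
def fit(n,im,c0,R,z,sign=1,w=12,d=1.5):
    # maximise the radial step (inside bright for sign=1) over the centre
    g=cv2.cvtColor(im,cv2.COLOR_BGR2GRAY).astype(np.float32); best=None
    def sc(c):
        v=sign*(samp(n,g,circ(c,R-d,z))-samp(n,g,circ(c,R+d,z))); return -np.clip(v,-20,60).mean()
    G=[(sc((c0[0]+a,c0[1]+b)),a,b) for a in np.arange(-w,w+.1,2) for b in np.arange(-w,w+.1,2)]
    s,a,b=min(G); o=minimize(sc,(c0[0]+a,c0[1]+b),method="Nelder-Mead",options=dict(initial_simplex=[(c0[0]+a,c0[1]+b),(c0[0]+a+1.5,c0[1]+b),(c0[0]+a,c0[1]+b+1.5)],xatol=.05))
    return o.x,-o.fun
E
python3 - <<'E'
from h import *
I={n:cv2.imread(f"pics/{n}0.png") for n in("top","side")}
for n,c0 in(("top",(473,279)),("side",(490,281))):
    print("can",n,[ (x.round(1),round(s,1)) for x,s in (fit(n,I[n],c0,60,70),fit(n,I[n],c0,56,70,-1))])
for n in I: print("lid disc",n,fit(n,I[n],(525,0),60,16))
K=[];
for n in I:
    g=cv2.cvtColor(I[n],cv2.COLOR_BGR2GRAY)
    print(n,"knob top", fit(n,I[n],(525,0),13,54,-1))
# overlay
o=[]
for n,b in(("top",(226,150)),("side",(337,160))):
    pass
E
```

```text
can top [(array([476.1, 283.1]), np.float64(51.5)), (array([475.2, 282.8]), np.float64(42.4))]
can side [(array([474.2, 283.6]), np.float64(55.0)), (array([474.7, 283.4]), np.float64(34.4))]
lid disc top (array([527.,   2.]), np.float64(60.0))
lid disc side (array([524.15321432,   3.73389527]), np.float64(36.83403778076172))Traceback (most recent call last):
  File "<stdin>", line 9, in <module>
  File "h.py", line 29, in fit
    G=[(sc((c0[0]+a,c0[1]+b)),a,b) for a in np.arange(-w,w+.1,2) for b in np.arange(-w,w+.1,2)]
        ~~^^^^^^^^^^^^^^^^^^^
  File "h.py", line 28, in sc
    v=sign*(samp(n,g,circ(c,R-d,z))-samp(n,g,circ(c,R+d,z))); return -np.clip(v,-20,60).mean()
                                    ~~~~^^^^^^^^^^^^^^^^^^^
  File "h.py", line 23, in samp
    q=proj(n,P).astype(np.float32); return cv2.remap(im,q[:,0],q[:,1],cv2.INTER_LINEAR)[:,0] if 0 else cv2.remap(im,q[:,:1].copy(),q[:,1:].copy(),cv2.INTER_LINEAR)[:,0]
      ~~~~^^^^^
  File "h.py", line 6, in proj
    K,k,T=cal(n); P=np.atleast_2d(P).astype(float)
          ~~~^^^
  File "h.py", line 4, in cal
    c=r.calibration(n); return np.array(c["mtx"]),float(c["k1"]),np.array(c["world_from_camera"])
ValueError: time passes only in moves, steps and waits
```

```bash
python3 - <<'E'
s=open('h.py').read()
s=s.replace('def cal(n):','import functools\n@functools.cache\ndef cal(n):').replace('np.clip(v,-20,60)','np.clip(v,-20,150)')
s=s.replace('return cv2.remap(im,q[:,0],q[:,1],cv2.INTER_LINEAR)[:,0] if 0 else ','return ')
open('h.py','w').write(s)
E
python3 - <<'E'
from h import *
I={n:cv2.imread(f"pics/{n}0.png") for n in("top","side")}
C=np.array([475.1,283.3])
for n in I: 
    print("can",n,fit(n,I[n],C,60,70)); print("lid disc",n,fit(n,I[n],(525,2),60,16)); print(n,"knob top", fit(n,I[n],(525,2),13,54,-1))
az=np.deg2rad(np.arange(0,360,1))
S=np.zeros(360)
for n in I:
    g=cv2.cvtColor(I[n],cv2.COLOR_BGR2GRAY).astype(np.float32)
    for z,rr in((84,(68,74,80)),(105,(80,84,88)),(115,(86,90))):
        for rho in rr:
            S+=samp(n,g,np.c_[C[0]+rho*np.cos(az),C[1]+rho*np.sin(az),np.full(360,z)])
T=sum(np.roll(S,-k) for k in(0,120,240))[:120]
w=np.convolve(np.r_[T,T,T],np.ones(21)/21,'same')[120:240]
print("az",w.argmax(),w.max(),w.min())
for k in range(3):
    for a in[(w.argmax()+120*k)]:
        i=(np.arange(a-25,a+26))%360; v=S[i]-np.percentile(S,20); v=np.clip(v,0,None); print(a,(v*np.arange(a-25,a+26)).sum()/v.sum())
E
```

```text
can top (array([475.25173018, 283.21999119]), np.float64(94.76415252685547))
lid disc top (array([526.9955226 ,   2.20568592]), np.float64(127.06436920166016))
top knob top (array([518.44603188,   6.73116846]), np.float64(91.65310668945312))
can side (array([473.87716514, 283.86465882]), np.float64(97.31316375732422))
lid disc side (array([525.41501225,   3.67984656]), np.float64(76.37936401367188))
side knob top (array([528.89637656,   4.42459091]), np.float64(91.69971466064453))
az 53 5549.196475074405 1729.5589192708328
53 47.52747266482162
173 175.49749731460366
293 296.29343789309564
```

Request:
jog_arm(deltas=[{"gripper": -1, "translation": [0.16, -0.3, 0], "dr": [0, 0, 0]}, {"gripper": -1, "translation": [0.16, -0.3, 0], "dr": [0, 0, 0]}, {"gripper": -1, "translation": [0.16, -0.3, 0], "dr": [0, 0, 0]}, {"gripper": -1, "translation": [0.16, -0.3, 0], "dr": [0, 0, 0]}, {"gripper": -1, "translation": [0.16, -0.3, 0], "dr": [0, 0, 0]}, {"gripper": -1, "translation": [0.16, -0.3, 0], "dr": [0, 0, 0]}, {"gripper": -1, "translation": [0.16, -0.3, 0], "dr": [0, 0, 0]}, {"gripper": -1, "translation": [0.16, -0.3, 0], "dr": [0, 0, 0]}, {"gripper": -1, "translation": [0.16, -0.3, 0], "dr": [0, 0, 0]}, {"gripper": -1, "translation": [0.16, -0.3, 0], "dr": [0, 0, 0]}], squeeze=40)

```text
clock: 0.93
eef_pos: [358.5, 291.1, 256.1]
tcp_rot: [-3.141, 0.0, 1.248]
contact_force: [0.3, -0.1, 0.6]
opening: 1.0
```

Request:
jog_arm(deltas=[{"gripper": -1, "translation": [0.21, -0.36, -0.1], "dr": [0, 0, 0]}, {"gripper": -1, "translation": [0.21, -0.36, -0.1], "dr": [0, 0, 0]}, {"gripper": -1, "translation": [0.21, -0.36, -0.1], "dr": [0, 0, 0]}, {"gripper": -1, "translation": [0.21, -0.36, -0.1], "dr": [0, 0, 0]}, {"gripper": -1, "translation": [0.21, -0.36, -0.1], "dr": [0, 0, 0]}, {"gripper": -1, "translation": [0.21, -0.36, -0.1], "dr": [0, 0, 0]}, {"gripper": -1, "translation": [0.21, -0.36, -0.1], "dr": [0, 0, 0]}, {"gripper": -1, "translation": [0.21, -0.36, -0.1], "dr": [0, 0, 0]}, {"gripper": -1, "translation": [0, 0, -0.28], "dr": [0, 0, 0]}, {"gripper": -1, "translation": [0, 0, -0.28], "dr": [0, 0, 0]}, {"gripper": -1, "translation": [0, 0, 0], "dr": [0, 0, 0]}])

```text
clock: 1.85
eef_pos: [518.5, 11.8, 118.0]
tcp_rot: [-3.134, 0.003, 1.246]
contact_force: [-0.9, 0.1, -1.1]
opening: 1.0
```

Request:
jog_arm(deltas=[{"gripper": -1, "translation": [0, 0, 0], "dr": [0, 0, 0]}, {"gripper": -1, "translation": [0, 0, 0], "dr": [0, 0, 0]}])

```text
clock: 2.02
eef_pos: [521.9, 13.1, 123.4]
tcp_rot: [3.141, -0.0, 1.249]
contact_force: [-0.3, -0.1, 0.3]
opening: 1.0
```

Request:
jog_arm(deltas=[{"gripper": -1, "translation": [0.044, -0.103, -0.1], "dr": [0, 0, 0]}, {"gripper": -1, "translation": [0, 0, -0.2], "dr": [0, 0, 0]}, {"gripper": -1, "translation": [0, 0, -0.2], "dr": [0, 0, 0]}, {"gripper": -1, "translation": [0, 0, -0.2], "dr": [0, 0, 0]}, {"gripper": -1, "translation": [0, 0, -0.06], "dr": [0, 0, 0]}, {"gripper": -1, "translation": [0, 0, 0], "dr": [0, 0, 0]}, {"gripper": -1, "translation": [0, 0, 0], "dr": [0, 0, 0]}])

```text
clock: 2.6
eef_pos: [526.6, 2.4, 47.3]
tcp_rot: [3.141, -0.0, 1.248]
contact_force: [-0.3, -0.2, 0.4]
opening: 0.995
```

```bash
python3 - <<'E'
from h import *
c=lambda im,x,y,w,h,f: cv2.resize(im[y:y+h,x:x+w],None,fx=f,fy=f,interpolation=cv2.INTER_CUBIC)
t=r.grab_frame("top"); s=r.grab_frame("side")
cv2.imwrite("pics/m2.png",np.hstack([c(t,310,130,100,100,4),c(s,225,160,100,100,4)]))
E
```

```text
(no output)
```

View pics/m2.png

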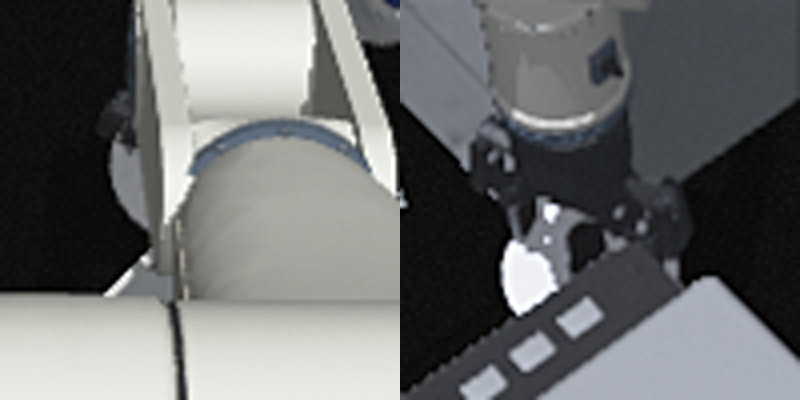

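The arm hides most of the top view. The side view (around (370,225) in the full frame) shows the open fingers straddling the knob, clear of the printer, so I'll grip it.

Request:
jog_arm(deltas=[{"gripper": 1, "translation": [0, 0, 0], "dr": [0, 0, 0]}, {"gripper": 1, "translation": [0, 0, 0], "dr": [0, 0, 0]}, {"gripper": 1, "translation": [0, 0, 0], "dr": [0, 0, 0]}, {"gripper": 1, "translation": [0, 0, 0], "dr": [0, 0, 0]}, {"gripper": 1, "translation": [0, 0, 0], "dr": [0, 0, 0]}, {"gripper": 1, "translation": [0, 0, 0], "dr": [0, 0, 0]}, {"gripper": 1, "translation": [0, 0, 0], "dr": [0, 0, 0]}, {"gripper": 1, "translation": [0, 0, 0], "dr": [0, 0, 0]}, {"gripper": 1, "translation": [0, 0, 0], "dr": [0, 0, 0]}, {"gripper": 1, "translation": [0, 0, 0], "dr": [0, 0, 0]}], squeeze=40)

```text
clock: 3.53
eef_pos: [526.1, 2.5, 46.9]
tcp_rot: [3.141, -0.0, 1.248]
contact_force: [-2.1, 0.3, 5.8]
opening: 0.293
```

Request:
jog_arm(deltas=[{"gripper": 1, "translation": [0, 0, 0.1], "dr": [0, 0, 0]}, {"gripper": 1, "translation": [0, 0, 0.2], "dr": [0, 0, 0]}, {"gripper": 1, "translation": [0, 0, 0.25], "dr": [0, 0, 0]}, {"gripper": 1, "translation": [0, 0, 0.25], "dr": [0, 0, 0]}, {"gripper": 1, "translation": [0, 0, 0.25], "dr": [0, 0, 0]}, {"gripper": 1, "translation": [0, 0, 0.25], "dr": [0, 0, 0]}, {"gripper": 1, "translation": [0, 0, 0.25], "dr": [0, 0, 0]}, {"gripper": 1, "translation": [-0.02, 0.1, 0.12], "dr": [0, 0, 0]}, {"gripper": 1, "translation": [-0.04, 0.2, 0], "dr": [0, 0, 0]}, {"gripper": 1, "translation": [-0.04, 0.25, 0], "dr": [0, 0, 0]}, {"gripper": 1, "translation": [-0.04, 0.25, 0], "dr": [0, 0, 0]}, {"gripper": 1, "translation": [-0.04, 0.25, 0], "dr": [0, 0, 0]}])

```text
clock: 4.53
eef_pos: [506.9, 108.8, 213.3]
tcp_rot: [-3.141, 0.0, 1.247]
contact_force: [0.2, -0.5, -2.2]
opening: 0.29
```

Request:
jog_arm(deltas=[{"gripper": 1, "translation": [-0.04, 0.25, 0], "dr": [0, 0, 0]}, {"gripper": 1, "translation": [-0.04, 0.25, 0], "dr": [0, 0, 0]}, {"gripper": 1, "translation": [-0.05, 0.25, 0], "dr": [0, 0, 0]}, {"gripper": 1, "translation": [-0.05, 0.25, 0], "dr": [0, 0, 0]}, {"gripper": 1, "translation": [-0.05, 0.25, 0], "dr": [0, 0, 0]}, {"gripper": 1, "translation": [-0.05, 0.25, 0], "dr": [0, 0, 0]}, {"gripper": 1, "translation": [-0.05, 0.15, 0], "dr": [0, 0, 0]}, {"gripper": 1, "translation": [0, 0.06, 0], "dr": [0, 0, 0]}, {"gripper": 1, "translation": [0, 0, 0], "dr": [0, 0, 0]}, {"gripper": 1, "translation": [0, 0, 0], "dr": [0, 0, 0]}])

```text
clock: 5.37
eef_pos: [474.5, 278.3, 213.2]
tcp_rot: [-3.141, 0.001, 1.249]
contact_force: [-0.1, -1.6, -2.1]
opening: 0.293
```

```bash
python3 - <<'E'
from h import *
c=lambda im,x,y,w,h,f: cv2.resize(im[y:y+h,x:x+w],None,fx=f,fy=f,interpolation=cv2.INTER_CUBIC)
t=r.grab_frame("top"); s=r.grab_frame("side"); cv2.imwrite("pics/top3.png",t); cv2.imwrite("pics/side3.png",s)
print(r.sense()["eef_pos"])
for z in (180,183,186): print(z,fit("side",s,(474,280),60,z))
o=s.copy()
cv2.imwrite("pics/m3.png",np.hstack([c(t,210,120,100,120,4),c(s,320,110,100,120,4)]))
E
```

```text
[474.90144767 277.59762145 213.31178189]
180 (array([474.22265388, 278.55999544]), np.float64(76.44686126708984))
183 (array([476.46107384, 278.14730713]), np.float64(77.9384765625))
186 (array([478.63699532, 277.94294294]), np.float64(78.80768585205078))
```

View pics/m3.png

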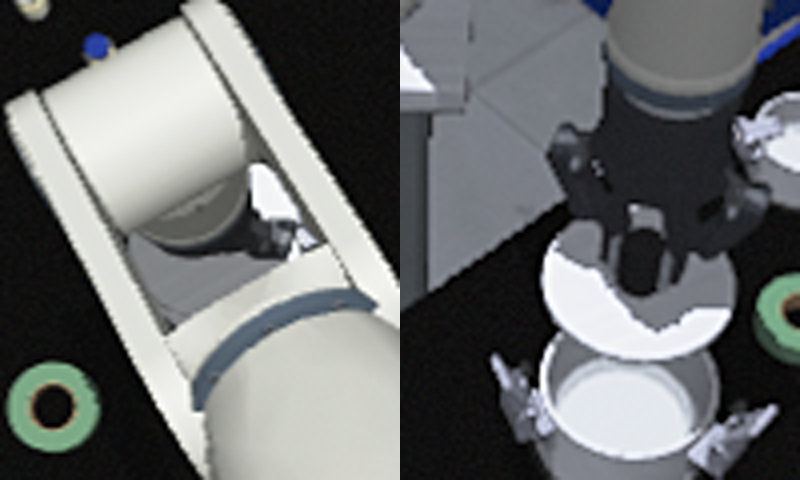

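The lid is held level above the canister, with its disc at about (475,280) in the world frame. I'll correct y by about 5.5 mm and lower it.

Request:
jog_arm(deltas=[{"gripper": 1, "translation": [-0.003, 0.056, 0], "dr": [0, 0, 0]}, {"gripper": 1, "translation": [0, 0, -0.1], "dr": [0, 0, 0]}, {"gripper": 1, "translation": [0, 0, -0.2], "dr": [0, 0, 0]}, {"gripper": 1, "translation": [0, 0, -0.2], "dr": [0, 0, 0]}, {"gripper": 1, "translation": [0, 0, -0.2], "dr": [0, 0, 0]}, {"gripper": 1, "translation": [0, 0, -0.15], "dr": [0, 0, 0]}, {"gripper": 1, "translation": [0, 0, -0.08], "dr": [0, 0, 0]}, {"gripper": 1, "translation": [0, 0, 0], "dr": [0, 0, 0]}, {"gripper": 1, "translation": [0, 0, 0], "dr": [0, 0, 0]}])

```text
clock: 6.22
eef_pos: [474.7, 283.8, 120.3]
tcp_rot: [-3.141, 0.001, 1.248]
contact_force: [-0.2, 0.1, -1.9]
opening: 0.291
```

```bash
python3 - <<'E'
from h import *
s=r.grab_frame("side"); cv2.imwrite("pics/side4.png",s)
p=r.sense()["eef_pos"];print(p); z=p[2]-46.5
print(fit("side",s,(475,283),60,z+16,w=8)); print(fit("side",s,(475,283),60,z+16+2,w=8))
E
```

```text
[475.11642813 284.14015736 120.95407436]
(array([475.77861067, 284.46442789]), np.float64(55.41741943359375))
(array([477.09401544, 284.32216473]), np.float64(55.73651885986328))
```

Request:
jog_arm(deltas=[{"gripper": 1, "translation": [-0.008, -0.008, 0], "dr": [0, 0, 0]}, {"gripper": 1, "translation": [0, 0, -0.02], "dr": [0, 0, 0]}, {"gripper": 1, "translation": [0, 0, -0.02], "dr": [0, 0, 0]}, {"gripper": 1, "translation": [0, 0, -0.02], "dr": [0, 0, 0]}, {"gripper": 1, "translation": [0, 0, 0], "dr": [0, 0, 0]}])

```text
clock: 6.68
eef_pos: [473.8, 283.2, 114.3]
tcp_rot: [-3.142, 0.0, 1.248]
contact_force: [-0.1, -0.2, -3.0]
opening: 0.291
```

Request:
jog_arm(deltas=[{"gripper": 1, "translation": [0, 0, -0.015], "dr": [0, 0, 0]}, {"gripper": 1, "translation": [0, 0, -0.015], "dr": [0, 0, 0]}, {"gripper": 1, "translation": [0, 0, -0.01], "dr": [0, 0, 0]}, {"gripper": 1, "translation": [0, 0, 0], "dr": [0, 0, 0]}])

```text
clock: 7.02
eef_pos: [473.8, 283.2, 110.3]
tcp_rot: [-3.141, 0.0, 1.248]
contact_force: [-0.7, -0.1, -2.1]
opening: 0.294
```

Request:
jog_arm(deltas=[{"gripper": 1, "translation": [0, 0, -0.01], "dr": [0, 0, 0]}, {"gripper": 1, "translation": [0, 0, -0.005], "dr": [0, 0, 0]}, {"gripper": 1, "translation": [0, 0, 0], "dr": [0, 0, 0]}])

```text
clock: 7.27
eef_pos: [473.9, 283.3, 109.0]
tcp_rot: [3.142, 0.0, 1.248]
contact_force: [-0.3, -0.4, -1.9]
opening: 0.293
```

Request:
jog_arm(deltas=[{"gripper": 1, "translation": [0, 0, -0.006], "dr": [0, 0, 0]}, {"gripper": 1, "translation": [0, 0, -0.004], "dr": [0, 0, 0]}, {"gripper": 1, "translation": [0, 0, 0], "dr": [0, 0, 0]}])

```text
clock: 7.52
eef_pos: [473.9, 283.3, 108.9]
tcp_rot: [3.141, -0.0, 1.248]
contact_force: [-4.1, -2.6, 8.6]
opening: 0.288
```

Request:
jog_arm(deltas=[{"gripper": -0.2, "translation": [0, 0, 0.004], "dr": [0, 0, 0]}, {"gripper": -0.2, "translation": [0, 0, 0], "dr": [0, 0, 0]}, {"gripper": -0.2, "translation": [0, 0, 0], "dr": [0, 0, 0]}, {"gripper": -0.2, "translation": [0, 0, 0], "dr": [0, 0, 0]}])

```text
clock: 7.85
eef_pos: [474.0, 283.3, 108.4]
tcp_rot: [3.141, -0.0, 1.248]
contact_force: [0.1, 0.3, -0.1]
opening: 0.598
```

Request:
jog_arm(deltas=[{"gripper": -0.2, "translation": [0, 0, 0.1], "dr": [0, 0, 0]}, {"gripper": -0.2, "translation": [0, 0, 0.25], "dr": [0, 0, 0]}, {"gripper": -0.2, "translation": [0, 0, 0.25], "dr": [0, 0, 0]}, {"gripper": 1, "translation": [-0.25, 0.05, 0.2], "dr": [0, 0, 0]}, {"gripper": 1, "translation": [-0.3, 0, 0], "dr": [0, 0, 0]}, {"gripper": 1, "translation": [-0.35, 0, 0], "dr": [0, 0, 0]}, {"gripper": 1, "translation": [-0.35, 0, 0], "dr": [0, 0, 0]}, {"gripper": 1, "translation": [-0.2, 0, 0], "dr": [0, 0, 0]}, {"gripper": 1, "translation": [0, 0, 0], "dr": [0, 0, 0]}])

```text
clock: 8.6
eef_pos: [325.1, 287.3, 188.7]
tcp_rot: [-3.14, 0.002, 1.249]
contact_force: [-0.1, -0.2, 0.5]
opening: -0.001
```

```bash
python3 - <<'E'
from h import *
c=lambda im,x,y,w,h,f: cv2.resize(im[y:y+h,x:x+w],None,fx=f,fy=f,interpolation=cv2.INTER_CUBIC)
t=r.grab_frame("top"); s=r.grab_frame("side"); cv2.imwrite("pics/top5.png",t); cv2.imwrite("pics/side5.png",s)
print(r.sense()["eef_pos"])
for n,i in(("top",t),("side",s)): print(fit(n,i,(475,283),60,78))
cv2.imwrite("pics/m5.png",np.hstack([c(t,221,145,90,90,4.44),c(s,325,140,100,100,4)]))
E
```

```text
[328.86148617 288.6461785  189.26305338]
(array([474.59530339, 283.28294054]), np.float64(87.52381896972656))
(array([474.44205945, 284.00422399]), np.float64(105.26611328125))
```

View pics/m5.png

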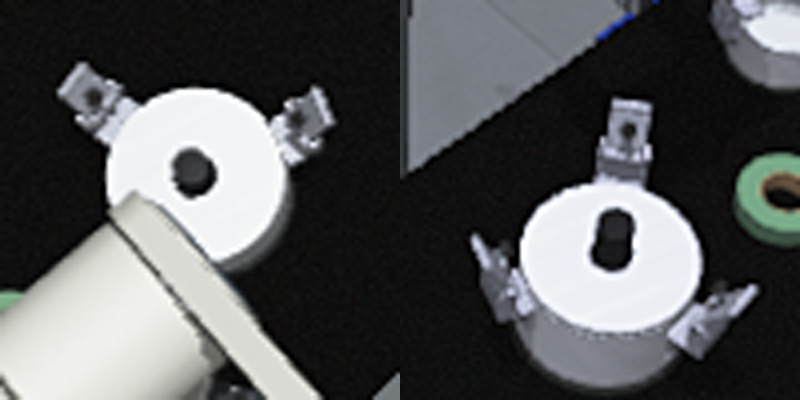

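The lid sits flat and centred, with its disc at about (474.5,283.6) against the canister at (474.8,283.5). All three clips are still open. Next I'll triangulate the clips' free ends for azimuth and height.

```bash
python3 - <<'E'
from h import *
C=np.array([474.8,283.5])
for nm,a,b in(("55",(236.5,162.6),(412.8,212.8)),("295",(294.4,168.9),(343.7,199.3)),("175",(261.6,214.4),(383,165.6))):
    p,g=tri("top",a,"side",b); d=p[:2]-C
    print(nm,p.round(1),"gap",round(g,1),"az",np.degrees(np.arctan2(d[1],d[0]))%360,"rho",np.hypot(*d))
# overlay model flaps to check azimuth
for A in(53,54,55,56,57):
    out=[]
    for n,f in(("top","pics/top0.png"),("side","pics/side5.png")):
        g=cv2.cvtColor(cv2.imread(f),cv2.COLOR_BGR2GRAY).astype(np.float32)
        for k in range(3):
            a=np.deg2rad(A+120*k); e=np.array([np.cos(a),np.sin(a)]); t=np.array([-e[1],e[0]])
            best=-9
            for th in np.arange(1.9,2.2,.05):
              for dz in range(-5,6):
                v=0
                for l in np.linspace(8,38,7):
                    rho=77-l*np.cos(th); z=89+dz+l*np.sin(th)
                    P=lambda s:np.r_[C+e*rho+t*s,z]
                    q=samp(n,g,np.array([P(-16),P(-10),P(10),P(16)])); v+=q[1]+q[2]-q[0]-q[3]
                best=max(best,v/7)
            out.append(round(float(best)))
    print(A,out,sum(out))
E
```

```text
55 [530.7 364.4 125.6] gap 6.9 az 55.37950990006526 rho 98.36306706558831
295 [509.6 192.7 137.6] gap 1.3 az 290.97530599612594 rho 97.21311089514327
175 [379.7 291.  121.9] gap 9.1 az 175.50731020965893 rho 95.42517621057402
53 [198, 149, 114, 115, 243, 82] 901
54 [199, 132, 160, 125, 249, 53] 918
55 [149, 94, 168, 130, 197, 27] 765
56 [96, 41, 164, 134, 108, 11] 554
57 [45, 33, 130, 139, 25, 6] 378
```

Clip azimuths come out at about 54°, 174° and 294°. I'll start with the 174° clip, fingers shut, turned so the 22 mm pad width lies radially, coming in from outside.

Request:
jog_arm(deltas=[{"gripper": 1, "translation": [0.08, 0.04, 0], "dr": [0, 0, 0.07]}, {"gripper": 1, "translation": [0.08, 0.043, 0], "dr": [0, 0, 0.069]}, {"gripper": 1, "translation": [0, 0, -0.15], "dr": [0, 0, 0]}, {"gripper": 1, "translation": [0, 0, -0.2], "dr": [0, 0, 0]}, {"gripper": 1, "translation": [0, 0, -0.14], "dr": [0, 0, 0]}, {"gripper": 1, "translation": [0, 0, 0], "dr": [0, 0, 0]}, {"gripper": 1, "translation": [0, 0, 0], "dr": [0, 0, 0]}])

```text
clock: 9.28
eef_pos: [345.6, 296.5, 139.2]
tcp_rot: [-3.141, 0.001, 1.466]
contact_force: [0.4, 0.5, -0.1]
opening: 0.001
```

Request:
jog_arm(deltas=[{"gripper": 1, "translation": [0.04, -0.004, 0], "dr": [0, 0, 0]}, {"gripper": 1, "translation": [0.04, -0.004, 0], "dr": [0, 0, 0]}, {"gripper": 1, "translation": [0.04, -0.004, 0], "dr": [0, 0, 0]}, {"gripper": 1, "translation": [0.04, -0.004, 0], "dr": [0, 0, 0]}, {"gripper": 1, "translation": [0.04, -0.004, 0], "dr": [0, 0, 0]}, {"gripper": 1, "translation": [0.04, -0.004, 0], "dr": [0, 0, 0]}, {"gripper": 1, "translation": [0.04, -0.004, 0.01], "dr": [0, 0, 0]}])

```text
clock: 9.87
eef_pos: [372.6, 293.5, 140.4]
tcp_rot: [-3.14, 0.0, 1.466]
contact_force: [-5.8, 0.6, 3.1]
opening: -0.001
```

Request:
jog_arm(deltas=[{"gripper": 1, "translation": [0.04, -0.004, 0.005], "dr": [0, 0, 0]}, {"gripper": 1, "translation": [0.04, -0.004, 0.005], "dr": [0, 0, 0]}, {"gripper": 1, "translation": [0.04, -0.004, 0], "dr": [0, 0, 0]}, {"gripper": 1, "translation": [0.04, -0.004, -0.01], "dr": [0, 0, 0]}, {"gripper": 1, "translation": [0.04, -0.004, -0.012], "dr": [0, 0, 0]}, {"gripper": 1, "translation": [0.04, -0.004, -0.012], "dr": [0, 0, 0]}])

```text
clock: 10.37
eef_pos: [397.5, 291.4, 138.0]
tcp_rot: [3.141, -0.0, 1.466]
contact_force: [-2.9, -0.3, 4.1]
opening: -0.001
```

Request:
jog_arm(deltas=[{"gripper": 1, "translation": [0.04, -0.004, -0.012], "dr": [0, 0, 0]}, {"gripper": 1, "translation": [0.04, -0.004, -0.012], "dr": [0, 0, 0]}, {"gripper": 1, "translation": [0.04, -0.004, -0.013], "dr": [0, 0, 0]}, {"gripper": 1, "translation": [0.04, -0.004, -0.013], "dr": [0, 0, 0]}, {"gripper": 1, "translation": [0.04, -0.004, -0.013], "dr": [0, 0, 0]}, {"gripper": 1, "translation": [0.02, -0.002, -0.03], "dr": [0, 0, 0]}])

```text
clock: 10.87
eef_pos: [419.7, 289.2, 128.7]
tcp_rot: [3.141, -0.0, 1.466]
contact_force: [-2.6, -0.9, 2.1]
opening: -0.003
```

Request:
jog_arm(deltas=[{"gripper": 1, "translation": [0, 0, -0.02], "dr": [0, 0, 0]}, {"gripper": 1, "translation": [0, 0, -0.02], "dr": [0, 0, 0]}, {"gripper": 1, "translation": [0, 0, -0.015], "dr": [0, 0, 0]}, {"gripper": 1, "translation": [0, 0, 0], "dr": [0, 0, 0]}])

```text
clock: 11.2
eef_pos: [419.6, 289.5, 123.3]
tcp_rot: [3.14, -0.001, 1.466]
contact_force: [1.8, 1.1, 0.6]
opening: -0.003
```

Request:
jog_arm(deltas=[{"gripper": 1, "translation": [0, 0, -0.01], "dr": [0, 0, 0]}, {"gripper": 1, "translation": [0, 0, -0.01], "dr": [0, 0, 0]}])

```text
clock: 11.37
eef_pos: [419.5, 289.5, 121.6]
tcp_rot: [3.14, -0.001, 1.467]
contact_force: [2.4, -1.4, 4.9]
opening: -0.002
```

Request:
jog_arm(deltas=[{"gripper": 1, "translation": [0, 0, -0.01], "dr": [0, 0, 0]}, {"gripper": 1, "translation": [0, 0, -0.01], "dr": [0, 0, 0]}, {"gripper": 1, "translation": [0, 0, 0], "dr": [0, 0, 0]}])

```text
clock: 11.62
eef_pos: [419.2, 289.4, 119.3]
tcp_rot: [3.141, -0.001, 1.466]
contact_force: [3.0, 0.6, 5.0]
opening: -0.003
```

```bash
python3 - <<'E'
from h import *
c=lambda im,x,y,w,h,f: cv2.resize(im[y:y+h,x:x+w],None,fx=f,fy=f,interpolation=cv2.INTER_CUBIC)
s=r.grab_frame("side"); print(r.sense()["contact_force"])
cv2.imwrite("pics/m6.png",c(s,335,130,90,80,6))
E
```

```text
[ 1.52712198 -0.13314428  4.42813327]
```

View pics/m6.png

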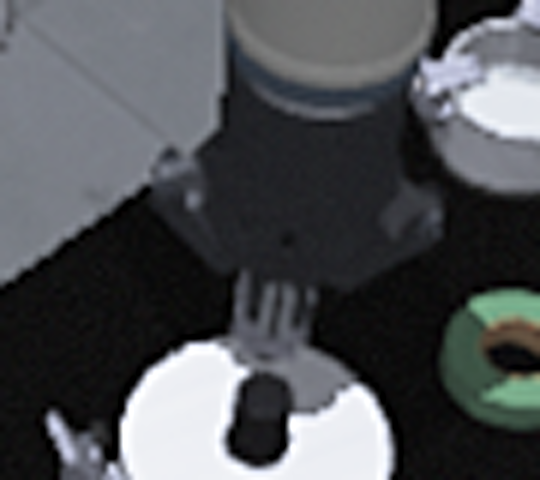

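The side view shows the fingertips over the folding flap near (265,340) in the crop, clear of the knob. I'll keep pressing down slowly.

Request:
jog_arm(deltas=[{"gripper": 1, "translation": [0, 0, -0.008], "dr": [0, 0, 0]}, {"gripper": 1, "translation": [0, 0, -0.007], "dr": [0, 0, 0]}, {"gripper": 1, "translation": [0, 0, 0], "dr": [0, 0, 0]}])

```text
clock: 11.92
eef_pos: [419.2, 289.3, 117.8]
tcp_rot: [3.141, -0.0, 1.466]
contact_force: [3.2, 0.6, 4.2]
opening: -0.001
```

Request:
jog_arm(deltas=[{"gripper": 1, "translation": [0, 0, -0.008], "dr": [0, 0, 0]}, {"gripper": 1, "translation": [0, 0, -0.003], "dr": [0, 0, 0]}, {"gripper": 1, "translation": [0, 0, 0], "dr": [0, 0, 0]}])

```text
clock: 12.17
eef_pos: [419.2, 289.3, 116.7]
tcp_rot: [3.141, -0.0, 1.466]
contact_force: [3.1, 1.1, 4.8]
opening: -0.001
```

Request:
jog_arm(deltas=[{"gripper": 1, "translation": [0, 0, -0.004], "dr": [0, 0, 0]}, {"gripper": 1, "translation": [0, 0, -0.004], "dr": [0, 0, 0]}, {"gripper": 1, "translation": [0, 0, 0], "dr": [0, 0, 0]}])

```text
clock: 12.42
eef_pos: [419.2, 289.3, 115.9]
tcp_rot: [3.141, -0.0, 1.466]
contact_force: [3.5, -1.7, 5.0]
opening: 0.001
```

Request:
jog_arm(deltas=[{"gripper": 1, "translation": [0, 0, -0.004], "dr": [0, 0, 0]}, {"gripper": 1, "translation": [0, 0, -0.004], "dr": [0, 0, 0]}, {"gripper": 1, "translation": [0, 0, 0], "dr": [0, 0, 0]}])

```text
clock: 12.67
eef_pos: [419.3, 289.3, 115.2]
tcp_rot: [3.141, -0.001, 1.466]
contact_force: [4.2, -0.0, 5.3]
opening: 0.0
```

Request:
jog_arm(deltas=[{"gripper": 1, "translation": [0, 0, -0.004], "dr": [0, 0, 0]}, {"gripper": 1, "translation": [0, 0, -0.004], "dr": [0, 0, 0]}, {"gripper": 1, "translation": [0, 0, 0], "dr": [0, 0, 0]}])

```text
clock: 12.92
eef_pos: [419.4, 289.4, 115.0]
tcp_rot: [3.141, -0.001, 1.466]
contact_force: [1.8, -1.6, 13.1]
opening: 0.001
```

Request:
jog_arm(deltas=[{"gripper": 1, "translation": [0, 0, -0.003], "dr": [0, 0, 0]}, {"gripper": 1, "translation": [0, 0, 0], "dr": [0, 0, 0]}, {"gripper": 1, "translation": [0, 0, 0], "dr": [0, 0, 0]}])

```text
clock: 13.17
eef_pos: [419.4, 289.4, 115.0]
tcp_rot: [3.141, -0.001, 1.466]
contact_force: [1.9, -2.1, 18.5]
opening: 0.005
```

Request:
jog_arm(deltas=[{"gripper": 1, "translation": [0, 0, 0.1], "dr": [0, 0, 0]}, {"gripper": 1, "translation": [0, 0, 0.3], "dr": [0, 0, 0]}, {"gripper": 1, "translation": [0, 0, 0.3], "dr": [0, 0, 0]}, {"gripper": 1, "translation": [0.12, -0.139, 0.05], "dr": [0, 0, -0.074]}, {"gripper": 1, "translation": [0.12, -0.139, 0], "dr": [0, 0, -0.074]}, {"gripper": 1, "translation": [0.12, -0.139, 0], "dr": [0, 0, -0.074]}, {"gripper": 1, "translation": [0.12, -0.139, 0], "dr": [0, 0, -0.074]}, {"gripper": 1, "translation": [0.12, -0.139, 0], "dr": [0, 0, -0.074]}, {"gripper": 1, "translation": [0.12, -0.139, 0], "dr": [0, 0, -0.074]}, {"gripper": 1, "translation": [0.12, -0.139, 0], "dr": [0, 0, -0.074]}, {"gripper": 1, "translation": [0.12, -0.139, 0], "dr": [0, 0, -0.074]}, {"gripper": 1, "translation": [0.12, -0.139, 0], "dr": [0, 0, -0.075]}])

```text
clock: 14.17
eef_pos: [525.9, 163.1, 188.2]
tcp_rot: [-3.141, 0.003, 0.413]
contact_force: [-0.2, 0.2, 1.3]
opening: -0.004
```

Request:
jog_arm(deltas=[{"gripper": 1, "translation": [0, 0, 0], "dr": [0, 0, 0]}, {"gripper": 1, "translation": [0, 0, 0], "dr": [0, 0, 0]}])

```text
clock: 14.33
eef_pos: [526.0, 163.4, 188.2]
tcp_rot: [-3.141, 0.003, 0.419]
contact_force: [-0.8, 0.4, -0.1]
opening: 0.0
```

Request:
jog_arm(deltas=[{"gripper": 1, "translation": [0.017, 0.013, -0.1], "dr": [0, 0, 0]}, {"gripper": 1, "translation": [0, 0, -0.2], "dr": [0, 0, 0]}, {"gripper": 1, "translation": [0, 0, -0.18], "dr": [0, 0, 0]}, {"gripper": 1, "translation": [0, 0, 0], "dr": [0, 0, 0]}, {"gripper": 1, "translation": [-0.016, 0.0365, 0], "dr": [0, 0, 0]}, {"gripper": 1, "translation": [-0.016, 0.0365, 0], "dr": [0, 0, 0]}, {"gripper": 1, "translation": [-0.016, 0.0365, 0], "dr": [0, 0, 0]}, {"gripper": 1, "translation": [-0.016, 0.0365, 0], "dr": [0, 0, 0]}, {"gripper": 1, "translation": [-0.016, 0.0365, 0], "dr": [0, 0, 0]}, {"gripper": 1, "translation": [-0.016, 0.0365, 0], "dr": [0, 0, 0]}, {"gripper": 1, "translation": [-0.016, 0.0365, 0.01], "dr": [0, 0, 0]}])

```text
clock: 15.25
eef_pos: [518.1, 190.9, 142.7]
tcp_rot: [3.14, -0.002, 0.419]
contact_force: [2.0, -4.6, 4.5]
opening: -0.001
```

Request:
jog_arm(deltas=[{"gripper": 1, "translation": [-0.016, 0.0365, 0.005], "dr": [0, 0, 0]}, {"gripper": 1, "translation": [-0.016, 0.0365, 0.005], "dr": [0, 0, 0]}, {"gripper": 1, "translation": [-0.016, 0.0365, 0], "dr": [0, 0, 0]}])

```text
clock: 15.5
eef_pos: [512.8, 202.2, 143.4]
tcp_rot: [3.141, -0.001, 0.419]
contact_force: [2.0, -2.7, 2.0]
opening: -0.002
```

Request:
jog_arm(deltas=[{"gripper": 1, "translation": [-0.016, 0.0365, -0.01], "dr": [0, 0, 0]}, {"gripper": 1, "translation": [-0.016, 0.0365, -0.014], "dr": [0, 0, 0]}, {"gripper": 1, "translation": [-0.016, 0.0365, -0.014], "dr": [0, 0, 0]}, {"gripper": 1, "translation": [-0.016, 0.0365, -0.014], "dr": [0, 0, 0]}, {"gripper": 1, "translation": [-0.016, 0.0365, -0.015], "dr": [0, 0, 0]}])

```text
clock: 15.92
eef_pos: [504.3, 220.2, 135.7]
tcp_rot: [3.141, 0.001, 0.419]
contact_force: [2.1, -4.0, 0.5]
opening: 0.003
```

Request:
jog_arm(deltas=[{"gripper": 1, "translation": [-0.016, 0.0365, -0.015], "dr": [0, 0, 0]}, {"gripper": 1, "translation": [-0.016, 0.0365, -0.015], "dr": [0, 0, 0]}, {"gripper": 1, "translation": [-0.016, 0.0365, -0.015], "dr": [0, 0, 0]}, {"gripper": 1, "translation": [-0.01, 0.0225, -0.02], "dr": [0, 0, 0]}, {"gripper": 1, "translation": [0, 0, 0], "dr": [0, 0, 0]}])

```text
clock: 16.33
eef_pos: [498.3, 233.9, 129.3]
tcp_rot: [-3.141, 0.0, 0.419]
contact_force: [0.5, -0.3, 0.1]
opening: -0.003
```

Request:
jog_arm(deltas=[{"gripper": 1, "translation": [0, 0, -0.015], "dr": [0, 0, 0]}, {"gripper": 1, "translation": [0, 0, -0.015], "dr": [0, 0, 0]}, {"gripper": 1, "translation": [0, 0, -0.015], "dr": [0, 0, 0]}])

```text
clock: 16.58
eef_pos: [498.8, 233.7, 125.3]
tcp_rot: [-3.141, -0.0, 0.418]
contact_force: [-2.2, 1.8, 3.1]
opening: -0.0
```

Request:
jog_arm(deltas=[{"gripper": 1, "translation": [0, 0, -0.01], "dr": [0, 0, 0]}, {"gripper": 1, "translation": [0, 0, -0.01], "dr": [0, 0, 0]}, {"gripper": 1, "translation": [0, 0, 0], "dr": [0, 0, 0]}])

```text
clock: 16.83
eef_pos: [498.9, 233.4, 123.1]
tcp_rot: [-3.141, -0.0, 0.418]
contact_force: [-0.8, 2.0, 2.0]
opening: 0.002
```

Request:
jog_arm(deltas=[{"gripper": 1, "translation": [0, 0, -0.004], "dr": [0, 0, 0]}, {"gripper": 1, "translation": [0, 0, -0.004], "dr": [0, 0, 0]}, {"gripper": 1, "translation": [0, 0, 0], "dr": [0, 0, 0]}])

```text
clock: 17.08
eef_pos: [498.8, 233.4, 122.4]
tcp_rot: [-3.141, -0.0, 0.418]
contact_force: [-0.3, 2.0, 2.5]
opening: -0.003
```

Request:
jog_arm(deltas=[{"gripper": 1, "translation": [0, 0, -0.004], "dr": [0, 0, 0]}, {"gripper": 1, "translation": [0, 0, -0.005], "dr": [0, 0, 0]}, {"gripper": 1, "translation": [0, 0, 0], "dr": [0, 0, 0]}])

```text
clock: 17.33
eef_pos: [498.8, 233.4, 121.5]
tcp_rot: [-3.142, -0.0, 0.419]
contact_force: [-1.1, 1.3, 4.1]
opening: 0.001
```

Request:
jog_arm(deltas=[{"gripper": 1, "translation": [0, 0, -0.004], "dr": [0, 0, 0]}, {"gripper": 1, "translation": [0, 0, -0.005], "dr": [0, 0, 0]}, {"gripper": 1, "translation": [0, 0, 0], "dr": [0, 0, 0]}])

```text
clock: 17.58
eef_pos: [498.8, 233.4, 120.6]
tcp_rot: [-3.142, -0.0, 0.419]
contact_force: [-0.9, 1.7, 3.7]
opening: -0.004
```

Request:
jog_arm(deltas=[{"gripper": 1, "translation": [0, 0, -0.005], "dr": [0, 0, 0]}, {"gripper": 1, "translation": [0, 0, -0.005], "dr": [0, 0, 0]}, {"gripper": 1, "translation": [0, 0, 0], "dr": [0, 0, 0]}])

```text
clock: 17.83
eef_pos: [498.8, 233.4, 119.6]
tcp_rot: [-3.142, -0.0, 0.419]
contact_force: [-1.0, 3.6, 4.0]
opening: -0.002
```

Request:
jog_arm(deltas=[{"gripper": 1, "translation": [0, 0, -0.005], "dr": [0, 0, 0]}, {"gripper": 1, "translation": [0, 0, -0.005], "dr": [0, 0, 0]}, {"gripper": 1, "translation": [0, 0, 0], "dr": [0, 0, 0]}])

```text
clock: 18.08
eef_pos: [498.9, 233.4, 119.1]
tcp_rot: [-3.141, -0.0, 0.419]
contact_force: [-2.0, 3.7, 9.6]
opening: -0.004
```

Request:
jog_arm(deltas=[{"gripper": 1, "translation": [0, 0, -0.005], "dr": [0, 0, 0]}, {"gripper": 1, "translation": [0, 0, 0], "dr": [0, 0, 0]}, {"gripper": 1, "translation": [0, 0, 0], "dr": [0, 0, 0]}])

```text
clock: 18.33
eef_pos: [498.9, 233.4, 119.0]
tcp_rot: [-3.141, -0.0, 0.419]
contact_force: [-3.5, 3.3, 13.5]
opening: 0.002
```

Request:
jog_arm(deltas=[{"gripper": 1, "translation": [0, 0, -0.004], "dr": [0, 0, 0]}, {"gripper": 1, "translation": [0, 0, 0], "dr": [0, 0, 0]}, {"gripper": 1, "translation": [0, 0, 0], "dr": [0, 0, 0]}])

```text
clock: 18.58
eef_pos: [498.9, 233.4, 118.9]
tcp_rot: [-3.142, -0.001, 0.419]
contact_force: [-5.1, 3.0, 18.3]
opening: 0.0
```

Request:
jog_arm(deltas=[{"gripper": 1, "translation": [0, 0, 0.1], "dr": [0, 0, 0]}, {"gripper": 1, "translation": [0, 0, 0.3], "dr": [0, 0, 0]}, {"gripper": 1, "translation": [0, 0, 0.3], "dr": [0, 0, 0]}, {"gripper": 1, "translation": [0.058, 0.1725, 0.02], "dr": [0, 0, -0.074]}, {"gripper": 1, "translation": [0.058, 0.1725, 0], "dr": [0, 0, -0.074]}, {"gripper": 1, "translation": [0.058, 0.1725, 0], "dr": [0, 0, -0.074]}, {"gripper": 1, "translation": [0.058, 0.1725, 0], "dr": [0, 0, -0.074]}, {"gripper": 1, "translation": [0.058, 0.1725, 0], "dr": [0, 0, -0.074]}, {"gripper": 1, "translation": [0.058, 0.1725, 0], "dr": [0, 0, -0.074]}, {"gripper": 1, "translation": [0.058, 0.1725, 0], "dr": [0, 0, -0.074]}, {"gripper": 1, "translation": [0.058, 0.1725, 0], "dr": [0, 0, -0.074]}, {"gripper": 1, "translation": [0.058, 0.1725, 0], "dr": [0, 0, -0.075]}])

```text
clock: 19.58
eef_pos: [550.9, 388.5, 189.1]
tcp_rot: [3.14, -0.0, -0.635]
contact_force: [-0.2, -0.1, -1.2]
opening: -0.0
```

Request:
jog_arm(deltas=[{"gripper": 1, "translation": [0, 0, 0], "dr": [0, 0, 0]}, {"gripper": 1, "translation": [0, 0, 0], "dr": [0, 0, 0]}])

```text
clock: 19.75
eef_pos: [550.7, 388.4, 188.9]
tcp_rot: [3.14, -0.0, -0.626]
contact_force: [-0.3, -0.1, -0.5]
opening: 0.0
```

Request:
jog_arm(deltas=[{"gripper": 1, "translation": [0, 0, -0.12], "dr": [0, 0, 0]}, {"gripper": 1, "translation": [0, 0, -0.2], "dr": [0, 0, 0]}, {"gripper": 1, "translation": [0, 0, -0.16], "dr": [0, 0, 0]}, {"gripper": 1, "translation": [0, 0, 0], "dr": [0, 0, 0]}, {"gripper": 1, "translation": [-0.0235, -0.0324, 0], "dr": [0, 0, 0]}, {"gripper": 1, "translation": [-0.0235, -0.0324, 0], "dr": [0, 0, 0]}, {"gripper": 1, "translation": [-0.0235, -0.0324, 0], "dr": [0, 0, 0]}, {"gripper": 1, "translation": [-0.0235, -0.0324, 0], "dr": [0, 0, 0]}, {"gripper": 1, "translation": [-0.0235, -0.0324, 0], "dr": [0, 0, 0]}, {"gripper": 1, "translation": [-0.0235, -0.0324, 0], "dr": [0, 0, 0]}, {"gripper": 1, "translation": [-0.0235, -0.0324, 0.01], "dr": [0, 0, 0]}])

```text
clock: 20.67
eef_pos: [536.1, 367.5, 144.6]
tcp_rot: [-3.135, -0.001, -0.629]
contact_force: [2.7, 7.2, 7.7]
opening: 0.007
```

Request:
jog_arm(deltas=[{"gripper": 1, "translation": [-0.0235, -0.0324, 0.005], "dr": [0, 0, 0]}, {"gripper": 1, "translation": [-0.0235, -0.0324, 0.005], "dr": [0, 0, 0]}, {"gripper": 1, "translation": [-0.0235, -0.0324, 0], "dr": [0, 0, 0]}])

```text
clock: 20.92
eef_pos: [530.5, 359.5, 147.8]
tcp_rot: [-3.13, -0.002, -0.629]
contact_force: [0.9, 9.4, 20.8]
opening: -0.004
```

The tool is riding up over this clip's free end (20.8 N upward), so its pin must sit low. I'll lift off, back out, and come in lower.

Request:
jog_arm(deltas=[{"gripper": 1, "translation": [0, 0, 0.2], "dr": [0, 0, 0]}, {"gripper": 1, "translation": [0, 0, 0.25], "dr": [0, 0, 0]}, {"gripper": 1, "translation": [0.12, 0.165, 0], "dr": [0, 0, 0]}, {"gripper": 1, "translation": [0.12, 0.165, 0], "dr": [0, 0, 0]}, {"gripper": 1, "translation": [0, 0, 0], "dr": [0, 0, 0]}, {"gripper": 1, "translation": [0, 0, 0], "dr": [0, 0, 0]}])

```text
clock: 21.42
eef_pos: [551.5, 389.4, 188.8]
tcp_rot: [-3.141, -0.0, -0.628]
contact_force: [-0.7, -0.7, -0.5]
opening: -0.001
```

```bash
python3 - <<'E'
from h import *
c=lambda im,x,y,w,h,f: cv2.resize(im[y:y+h,x:x+w],None,fx=f,fy=f,interpolation=cv2.INTER_CUBIC)
t=r.grab_frame("top"); s=r.grab_frame("side"); cv2.imwrite("pics/top7.png",t); cv2.imwrite("pics/side7.png",s)
print(r.sense())
cv2.imwrite("pics/m7.png",np.hstack([c(t,221,145,80,90,5),c(s,335,140,100,112.5.__int__(),4)[:450]]))
E
```

```text
{'clock': 21.5167, 'qpos': array([ 6.12082938e-01,  4.92817691e-01,  1.57834767e+00, -1.15506828e-04,
        1.07174568e+00,  1.24110219e+00]), 'qvel': array([-0.00149171, -0.00386232,  0.00523024, -0.00243044, -0.00198838,
       -0.00109042]), 'joint_efforts': array([ 2.57875118e-01, -6.84091902e+01, -3.31106472e+01,  1.69040967e-02,
       -5.63115254e-02,  1.57708280e-03]), 'eef_pos': array([550.78682313, 388.45882427, 188.32990296]), 'tcp_rot': array([ 3.14031246e+00,  3.30946838e-04, -6.28964114e-01]), 'contact_force': array([-0.34995127,  0.98612493,  0.64552742]), 'wrist_torque': array([-0.04952503,  0.01504724, -0.02730867]), 'opening': -0.0006678975301708429}Traceback (most recent call last):
  File "<stdin>", line 5, in <module>
    return _nx.concatenate(arrs, 1, dtype=dtype, casting=casting)
           ~~~~~~~~~~~~~~~^^^^^^^^^^^^^^^^^^^^^^^^^^^^^^^^^^^^^^^
ValueError: all the input array dimensions except for the concatenation axis must match exactly, but along dimension 0, the array at index 0 has size 450 and the array at index 1 has size 448
```

```bash
python3 - <<'E'
import cv2,numpy as np
c=lambda im,x,y,w,h,f: cv2.resize(im[y:y+h,x:x+w],None,fx=f,fy=f,interpolation=cv2.INTER_CUBIC)
t=cv2.imread("pics/top7.png"); s=cv2.imread("pics/side7.png")
cv2.imwrite("pics/m7.png",np.hstack([c(t,221,145,80,90,5),c(s,350,150,80,90,5)]))
E
```

```text
(no output)
```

View pics/m7.png

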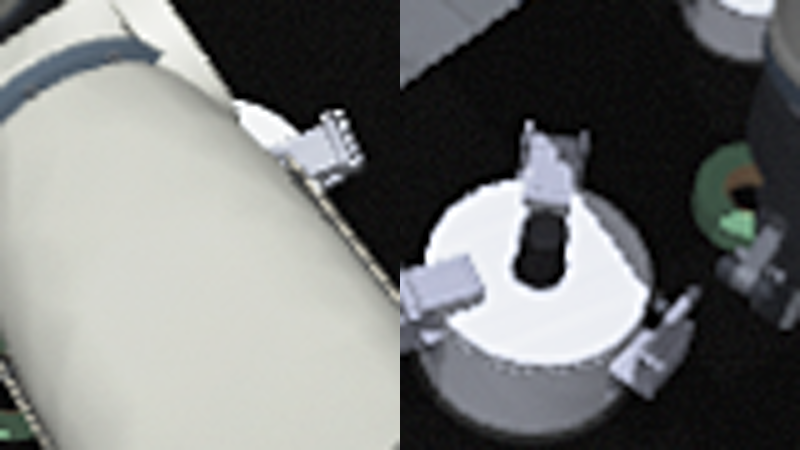

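The two folded clips lie level over the lid, and the third still leans out at about (690,300) in the crop. I'll come in again with the tip about 10 mm lower.

Request:
jog_arm(deltas=[{"gripper": 1, "translation": [0, 0, -0.15], "dr": [0, 0, 0]}, {"gripper": 1, "translation": [0, 0, -0.2], "dr": [0, 0, 0]}, {"gripper": 1, "translation": [0, 0, -0.2], "dr": [0, 0, 0]}, {"gripper": 1, "translation": [0, 0, -0.03], "dr": [0, 0, 0]}, {"gripper": 1, "translation": [-0.0235, -0.0324, 0], "dr": [0, 0, 0]}, {"gripper": 1, "translation": [-0.0235, -0.0324, 0], "dr": [0, 0, 0]}, {"gripper": 1, "translation": [-0.0235, -0.0324, 0], "dr": [0, 0, 0]}, {"gripper": 1, "translation": [-0.0235, -0.0324, 0], "dr": [0, 0, 0]}, {"gripper": 1, "translation": [-0.0235, -0.0324, 0], "dr": [0, 0, 0]}])

```text
clock: 22.27
eef_pos: [539.9, 372.8, 131.8]
tcp_rot: [-3.14, -0.001, -0.629]
contact_force: [0.1, 0.5, -0.0]
opening: -0.002
```

Request:
jog_arm(deltas=[{"gripper": 1, "translation": [-0.0235, -0.0324, 0], "dr": [0, 0, 0]}, {"gripper": 1, "translation": [-0.0235, -0.0324, 0], "dr": [0, 0, 0]}])

```text
clock: 22.43
eef_pos: [534.9, 366.2, 131.2]
tcp_rot: [-3.141, -0.0, -0.629]
contact_force: [0.1, -0.5, 0.2]
opening: 0.001
```

Request:
jog_arm(deltas=[{"gripper": 1, "translation": [-0.0176, -0.0243, 0], "dr": [0, 0, 0]}, {"gripper": 1, "translation": [-0.0059, -0.0081, 0], "dr": [0, 0, 0]}])

```text
clock: 22.6
eef_pos: [532.4, 362.7, 130.8]
tcp_rot: [3.141, 0.0, -0.629]
contact_force: [-0.4, -0.1, 0.2]
opening: 0.0
```

Request:
jog_arm(deltas=[{"gripper": 1, "translation": [-0.0118, -0.0162, 0], "dr": [0, 0, 0]}, {"gripper": 1, "translation": [-0.0118, -0.0162, 0], "dr": [0, 0, 0]}])

```text
clock: 22.77
eef_pos: [530.9, 360.6, 131.1]
tcp_rot: [-3.14, -0.0, -0.629]
contact_force: [0.6, 3.3, 1.4]
opening: -0.002
```

Request:
jog_arm(deltas=[{"gripper": 1, "translation": [-0.0118, -0.0162, 0], "dr": [0, 0, 0]}, {"gripper": 1, "translation": [-0.0118, -0.0162, 0], "dr": [0, 0, 0]}])

```text
clock: 22.93
eef_pos: [528.6, 357.3, 131.3]
tcp_rot: [-3.14, -0.001, -0.629]
contact_force: [2.1, 3.4, 3.9]
opening: -0.001
```

Request:
jog_arm(deltas=[{"gripper": 1, "translation": [-0.0118, -0.0162, 0], "dr": [0, 0, 0]}, {"gripper": 1, "translation": [-0.0118, -0.0162, 0], "dr": [0, 0, 0]}, {"gripper": 1, "translation": [-0.0118, -0.0162, 0], "dr": [0, 0, 0]}])

```text
clock: 23.18
eef_pos: [524.7, 352.0, 130.9]
tcp_rot: [-3.141, -0.0, -0.629]
contact_force: [3.3, 3.1, 0.7]
opening: -0.002
```

Request:
jog_arm(deltas=[{"gripper": 1, "translation": [-0.0176, -0.0243, -0.004], "dr": [0, 0, 0]}, {"gripper": 1, "translation": [-0.0176, -0.0243, -0.004], "dr": [0, 0, 0]}, {"gripper": 1, "translation": [-0.0176, -0.0243, -0.004], "dr": [0, 0, 0]}, {"gripper": 1, "translation": [-0.0176, -0.0243, -0.004], "dr": [0, 0, 0]}])

```text
clock: 23.52
eef_pos: [517.2, 342.0, 128.8]
tcp_rot: [-3.141, 0.0, -0.629]
contact_force: [2.9, 4.0, -0.1]
opening: -0.001
```

Request:
jog_arm(deltas=[{"gripper": 1, "translation": [-0.0176, -0.0243, -0.005], "dr": [0, 0, 0]}, {"gripper": 1, "translation": [-0.0176, -0.0243, -0.005], "dr": [0, 0, 0]}, {"gripper": 1, "translation": [-0.0176, -0.0243, -0.005], "dr": [0, 0, 0]}])

```text
clock: 23.77
eef_pos: [512.0, 334.7, 127.6]
tcp_rot: [-3.141, 0.0, -0.629]
contact_force: [2.5, 3.2, 1.6]
opening: -0.003
```

Request:
jog_arm(deltas=[{"gripper": 1, "translation": [-0.0176, -0.0243, -0.01], "dr": [0, 0, 0]}, {"gripper": 1, "translation": [-0.0176, -0.0243, -0.01], "dr": [0, 0, 0]}, {"gripper": 1, "translation": [-0.0118, -0.0162, -0.01], "dr": [0, 0, 0]}])

```text
clock: 24.02
eef_pos: [507.0, 327.9, 124.5]
tcp_rot: [3.141, 0.0, -0.629]
contact_force: [3.7, 2.5, 1.1]
opening: -0.003
```

Request:
jog_arm(deltas=[{"gripper": 1, "translation": [0, 0, -0.01], "dr": [0, 0, 0]}, {"gripper": 1, "translation": [0, 0, -0.01], "dr": [0, 0, 0]}, {"gripper": 1, "translation": [0, 0, 0], "dr": [0, 0, 0]}])

```text
clock: 24.27
eef_pos: [506.6, 327.5, 122.2]
tcp_rot: [3.139, 0.001, -0.629]
contact_force: [-0.9, -0.6, 3.0]
opening: -0.003
```

Request:
jog_arm(deltas=[{"gripper": 1, "translation": [0, 0, -0.005], "dr": [0, 0, 0]}, {"gripper": 1, "translation": [0, 0, -0.005], "dr": [0, 0, 0]}, {"gripper": 1, "translation": [0, 0, 0], "dr": [0, 0, 0]}])

```text
clock: 24.52
eef_pos: [507.1, 328.1, 121.4]
tcp_rot: [3.141, 0.0, -0.629]
contact_force: [-0.4, -1.3, 4.1]
opening: 0.001
```

Request:
jog_arm(deltas=[{"gripper": 1, "translation": [0, 0, -0.005], "dr": [0, 0, 0]}, {"gripper": 1, "translation": [0, 0, -0.005], "dr": [0, 0, 0]}, {"gripper": 1, "translation": [0, 0, 0], "dr": [0, 0, 0]}])

```text
clock: 24.77
eef_pos: [507.2, 328.3, 120.5]
tcp_rot: [3.141, 0.0, -0.629]
contact_force: [-1.5, -0.9, 4.0]
opening: -0.001
```

Request:
jog_arm(deltas=[{"gripper": 1, "translation": [0, 0, -0.005], "dr": [0, 0, 0]}, {"gripper": 1, "translation": [0, 0, -0.005], "dr": [0, 0, 0]}, {"gripper": 1, "translation": [0, 0, 0], "dr": [0, 0, 0]}])

```text
clock: 25.02
eef_pos: [507.2, 328.3, 119.5]
tcp_rot: [3.141, 0.0, -0.629]
contact_force: [-1.3, -0.8, 5.1]
opening: 0.003
```

Request:
jog_arm(deltas=[{"gripper": 1, "translation": [0, 0, -0.005], "dr": [0, 0, 0]}, {"gripper": 1, "translation": [0, 0, -0.005], "dr": [0, 0, 0]}, {"gripper": 1, "translation": [0, 0, 0], "dr": [0, 0, 0]}])

```text
clock: 25.27
eef_pos: [507.2, 328.2, 118.5]
tcp_rot: [3.141, 0.0, -0.629]
contact_force: [-1.7, -0.4, 4.7]
opening: -0.002
```

Request:
jog_arm(deltas=[{"gripper": 1, "translation": [0, 0, -0.005], "dr": [0, 0, 0]}, {"gripper": 1, "translation": [0, 0, -0.005], "dr": [0, 0, 0]}, {"gripper": 1, "translation": [0, 0, 0], "dr": [0, 0, 0]}])

```text
clock: 25.52
eef_pos: [507.1, 328.1, 117.5]
tcp_rot: [3.141, 0.0, -0.629]
contact_force: [-2.1, -1.6, 4.5]
opening: 0.0
```

Request:
jog_arm(deltas=[{"gripper": 1, "translation": [0, 0, -0.005], "dr": [0, 0, 0]}, {"gripper": 1, "translation": [0, 0, -0.005], "dr": [0, 0, 0]}, {"gripper": 1, "translation": [0, 0, 0], "dr": [0, 0, 0]}])

```text
clock: 25.77
eef_pos: [507.0, 328.0, 116.4]
tcp_rot: [3.14, 0.0, -0.629]
contact_force: [-1.5, -2.9, 4.2]
opening: -0.004
```

Request:
jog_arm(deltas=[{"gripper": 1, "translation": [0, 0, -0.005], "dr": [0, 0, 0]}, {"gripper": 1, "translation": [0, 0, -0.005], "dr": [0, 0, 0]}, {"gripper": 1, "translation": [0, 0, 0], "dr": [0, 0, 0]}])

```text
clock: 26.02
eef_pos: [507.0, 328.0, 115.4]
tcp_rot: [3.14, 0.0, -0.629]
contact_force: [-1.9, -2.8, 4.5]
opening: -0.001
```

Request:
jog_arm(deltas=[{"gripper": 1, "translation": [0, 0, -0.005], "dr": [0, 0, 0]}, {"gripper": 1, "translation": [0, 0, -0.005], "dr": [0, 0, 0]}, {"gripper": 1, "translation": [0, 0, 0], "dr": [0, 0, 0]}])

```text
clock: 26.27
eef_pos: [506.9, 327.9, 114.3]
tcp_rot: [3.14, 0.0, -0.629]
contact_force: [-1.3, -2.1, 5.3]
opening: -0.002
```

Request:
jog_arm(deltas=[{"gripper": 1, "translation": [0, 0, -0.005], "dr": [0, 0, 0]}, {"gripper": 1, "translation": [0, 0, -0.005], "dr": [0, 0, 0]}, {"gripper": 1, "translation": [0, 0, 0], "dr": [0, 0, 0]}])

```text
clock: 26.52
eef_pos: [506.9, 327.8, 113.3]
tcp_rot: [3.14, 0.0, -0.629]
contact_force: [-2.1, -3.6, 4.5]
opening: -0.002
```

Request:
jog_arm(deltas=[{"gripper": 1, "translation": [0, 0, -0.005], "dr": [0, 0, 0]}, {"gripper": 1, "translation": [0, 0, -0.005], "dr": [0, 0, 0]}, {"gripper": 1, "translation": [0, 0, 0], "dr": [0, 0, 0]}])

```text
clock: 26.77
eef_pos: [506.8, 327.8, 112.3]
tcp_rot: [3.14, 0.0, -0.629]
contact_force: [-2.2, -3.1, 5.4]
opening: 0.001
```

Request:
jog_arm(deltas=[{"gripper": 1, "translation": [0, 0, -0.005], "dr": [0, 0, 0]}, {"gripper": 1, "translation": [0, 0, -0.005], "dr": [0, 0, 0]}, {"gripper": 1, "translation": [0, 0, 0], "dr": [0, 0, 0]}])

```text
clock: 27.02
eef_pos: [506.8, 327.8, 111.9]
tcp_rot: [3.14, 0.0, -0.629]
contact_force: [-3.8, -5.2, 12.0]
opening: -0.004
```

Stop reached at a TCP height of about 112 mm, so this pin sits about 4.5 mm low. I'll press a little more, then lift clear.

Request:
jog_arm(deltas=[{"gripper": 1, "translation": [0, 0, -0.004], "dr": [0, 0, 0]}, {"gripper": 1, "translation": [0, 0, 0], "dr": [0, 0, 0]}, {"gripper": 1, "translation": [0, 0, 0], "dr": [0, 0, 0]}])

```text
clock: 27.27
eef_pos: [506.9, 327.8, 111.9]
tcp_rot: [3.14, 0.0, -0.629]
contact_force: [-5.0, -5.8, 15.1]
opening: 0.003
```

Request:
jog_arm(deltas=[{"gripper": 1, "translation": [0, 0, 0.1], "dr": [0, 0, 0]}, {"gripper": 1, "translation": [0, 0, 0.3], "dr": [0, 0, 0]}, {"gripper": 1, "translation": [0, 0, 0.35], "dr": [0, 0, 0]}, {"gripper": 1, "translation": [-0.2, -0.25, 0.2], "dr": [0, 0, 0]}, {"gripper": 1, "translation": [-0.2, -0.25, 0], "dr": [0, 0, 0]}, {"gripper": 1, "translation": [-0.2, -0.25, 0], "dr": [0, 0, 0]}, {"gripper": 1, "translation": [-0.2, -0.25, 0], "dr": [0, 0, 0]}, {"gripper": 1, "translation": [-0.1, -0.35, 0], "dr": [0, 0, 0]}, {"gripper": 1, "translation": [-0.1, -0.35, 0], "dr": [0, 0, 0]}, {"gripper": 1, "translation": [-0.1, -0.35, 0], "dr": [0, 0, 0]}, {"gripper": 1, "translation": [-0.1, -0.25, 0], "dr": [0, 0, 0]}, {"gripper": 1, "translation": [0, 0, 0], "dr": [0, 0, 0]}])

```text
clock: 28.27
eef_pos: [385.0, 95.2, 206.0]
tcp_rot: [3.14, 0.001, -0.631]
contact_force: [0.5, 0.3, 0.2]
opening: -0.0
```

```bash
python3 - <<'E'
from h import *
c=lambda im,x,y,w,h,f: cv2.resize(im[y:y+h,x:x+w],None,fx=f,fy=f,interpolation=cv2.INTER_CUBIC)
t=r.grab_frame("top"); s=r.grab_frame("side"); cv2.imwrite("pics/top8.png",t); cv2.imwrite("pics/side8.png",s)
print(r.sense()["eef_pos"],r.sense()["contact_force"])
for n,i in(("top",t),("side",s)): print(fit(n,i,(475,283),60,78))
C=np.array([474.8,283.5]); o=[]
for n,i,x,y in(("top",t,221,140),("side",s,340,160)):
    im=c(i,x,y,80,90,5)
    for az,d in((54,-4.5),(174,-1.5),(294,2.8)):
        a=np.deg2rad(az); e=np.r_[np.cos(a),np.sin(a)]; q=np.r_[-e[1],e[0]]
        P=[np.r_[C+e*36.5+q*k,89+d] for k in(-13,13)]
        u=(proj(n,P)-[x,y]+.5)*5
        for k in u: cv2.circle(im,tuple(int(v) for v in k),3,(0,0,255),1)
    o.append(im)
cv2.imwrite("pics/m8.png",np.hstack(o))
E
```

```text
[387.61353501  97.98309434 206.56490911] [ 0.33488915 -0.26756319 -0.52918535]
(array([474.83399066, 282.91794054]), np.float64(98.90691375732422))
(array([474.37513121, 283.88754278]), np.float64(85.52742767333984))
```

View pics/m8.png

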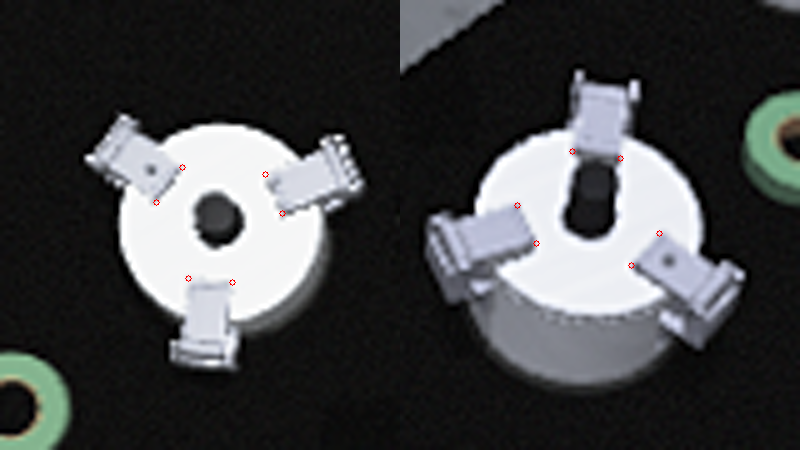

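The final view shows all three clips level over the lid, their free ends within a pixel or two of the predicted marks. The lid is centred and the tape hasn't moved. The gripper is clear, so I'm handing in.

```bash
python3 - <<'E'
from h import *
d=[cv2.absdiff(cv2.imread(f"pics/{n}0.png"),cv2.imread(f"pics/{n}8.png")) for n in("top","side")]
for nm,k,(x,y) in(("vial",0,(235,133)),("tape",0,(223,222)),("bottle",0,(408,127)),("vial",1,(415,272)),("tape",1,(421,188)),("bottle",1,(200,255))): print(nm,d[k][y-8:y+9,x-8:x+9].mean().round(1))
print(r.sign_off())
E
```

```text
vial 3.6
tape 7.1
bottle 5.8
vial 1.7
tape 1.0
bottle 1.0
the job is handed in; nothing more can be done
None
```

The lid is on the canister and all three clips are folded down to their stops. The job was handed in after about 28 s of the 72 s allowed, and sign-off gives no verdict.

- **Lid:** I gripped it by the knob, set it in the mouth and let it go. The last camera fits put it at (474.8, 282.9) and (474.4, 283.9) mm, against a canister axis near (474.8, 283.5). That is within about 1 mm.
- **Clips:** I pressed each one until the force climbed sharply with almost no further movement, and the final pictures show all three lying level. The last vertical readings at the stops were 18.5, 18.3 and 15.1 N. I did not measure the clip angles directly.
- **One mishap:** on the third clip, whose pin sits about 4.5 mm low, my first approach was too high. The finger rode up over the free end, and the last reading was about 23 N in total (20.8 N upward). I backed off and came in lower without trouble. Forces are only read at the end of each move, so a brief peak nearer the 25 N limit can't be ruled out.
- **Bystanders:** the before and after pictures show almost no difference at the vial, tape and bottle. The gripper ended clear of everything.

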